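# Centre the mortar bar and engage the compaction drive

### The arm

A 6-joint arm with a two-finger parallel gripper is mounted at the origin on a cart in front of the work surface, level with it; the furniture and walls round the work are solid. World frame = base frame: x ahead of the robot, y to its left, z up, the work surface at z = 0. Lengths are in m, angles in rad, forces in N, time in s.
With the tool pointing down it reaches from about 0.275 to 0.775 m from the base axis. Payload 14.6 kg.
Tool frame: the origin (TCP) lies between the finger pads; the fingertips stand 17 mm ahead of it and the grasp point (between the pads) lies 2 mm behind it; z points along the fingers, y is the line along which they close (so a half turn about z gives the same grasp; the last joint's range is limited). The gripper opens to 85 mm and grips with 20 to 120 N. Pads are 22 mm wide; open, the fingers measure 114 mm over their backs; the gripper's body (76 mm by 85 mm) begins 54 mm behind the grasp point. The pads swing forward as they close: fully open they stand 13 mm farther back than shut.
Start: joints at [-1.44, 0.263, -0.048, 1.259, 0, 1.415], TCP at [0.148, -0.504, 0.248] pointing down, gripper open.
Joint ranges: [-2.65, 2.65], [-0.89, 1.7], [-1.18, 1.37], [-2.13, 2.11], [-1.35, 1.29], [-3.14, 3.14]. Speed limits (rad/s): [1.89, 1.89, 2.57, 2.79, 3.14, 3.14].

### API

Orientations are given as a unit quaternion [w, x, y, z].
In Python, from cell import robot gives the robot as it stands.
- The arm moves only by the shell command python3 -m handwheel 'ROWS' [FORCE]. ROWS is JSON, one flat list of numbers, 7 for each row, row after row: the shift along the tool's x, y, z in cm, then the turn, a rotation vector about the tool's x, y, z in rad, then the finger opening in cm, from 0 to 8.54. A call has 1 to 20 rows; each row shifts and turns the commanded pose from where the row before left it, along the tool's axes as they then stand; what a row does not reach is not made up. A row lasts 1/10 s, in which the tool goes at most 50 mm and 8.59 degrees, less where a joint would pass 70% of its speed; a pose out of reach is approached as far as the arm can. A call with a gripper value outside its range is refused whole. The fingers move at their own pace and stop on an object; FORCE is the grip in N (left out, the last holds). Time passes only in rows, so rows that do not move let the fingers close. It gives the time, the measured TCP pose, the force, the opening and the grip force at its end, in the units of the state.
- robot.get_state(): the state, without advancing time (a new reading comes with each control period).
- robot.get_image(name): name is "scene" or "top" or "wrist"; returns (picture, depth): 384x512x3 uint8, red, green, blue; 384x512 float32, m along the optical axis (not along the pixel's ray), 0 where there is no reading.
- robot.calibration(name): a dict with "mtx" (3x3 intrinsics, pixels), "view" (4x4, takes a point from world to camera coordinates). Camera axes: x right, y down, z forward; pixel columns grow to the right and rows downward; lengths in m; the calibration is good to about 2 mm. The wrist camera is an equidistant fisheye: a pixel r from the principal point sees the ray r / f radians off the axis. A picture is of the moment at which its call begins: read the wrist's pose just before it. calibration takes no time and is no camera call; for the wrist camera it gives the pose at the moment of the call.
- robot.close_job(): hands the job in; it is judged then, once.
The state is a dict: "t": time; "q": joint angles; "dq": joint speeds; "joint_torque": joint torques, N m; "position": TCP position; "eef_rot": TCP orientation; "ft_force": force on the tool from outside, world axes, zero at the start; "moment": the same for the moment, N m; "finger_gap": finger opening in m; "grip_force": force on a finger pad.
Only numpy, scipy, OpenCV 4.12 (cv2) and the standard library are available. Lean on these libraries where they do the work, as an engineer would, in place of code of your own. Each camera call takes 0.05 s, during which the arm holds its last target. There are 200 camera calls.

### The job

Get the compaction table ready to run: first nudge the mortar bar along its guide channel, without lifting it, until it is centred on the platen with its two ends on the scribed end lines. Then, with the bar left there, lift the lockout collar on the drive lever, push the lever past the gate block to the far end of its slot, and let the collar drop fully down so that the lever is locked there. Leave the things standing round about where they are.

Things in the scene. Friction and masses are not known exactly. Their poses are not given: they have to be found in the camera images.
- compaction_table: compaction table, fixed, at the left or right: grey base, flat steel platen 290 x 100 mm, top 50 mm above the worktop. Origin under its centre at worktop height; x along the platen, z up. Two dark guide rails (100 mm long, 10 wide, 10 high), 43 mm apart, stand on its middle. Black lines scribed across it at x = -80 and +80 mm; short centre marks at x = 0
- table_centre (a point): centre of the platen on its top surface, 50 mm above the worktop; same axes as the table
- mortar_bar: loose grey mortar bar 160 x 40 x 40 mm, 0.4 to 0.8 kg, lying on the platen between the guide rails, lengthwise; its ends stick out beyond the rails. Origin: centre of its underside; x along its length. At the start it is displaced 22 to 42 mm along the platen's x axis, always towards +x
- lever_stand: drive lever stand, fixed, on the other side from the table: grey plate 200 x 100 mm, low housing, dark slotted quadrant. Origin under its centre at worktop height; x along the slot from the parked end (-x, nearer the robot) to the far, engaged end. Lever pivot: parallel to y, 22 mm above the origin. A steel gate block (26 mm along x, 36 wide, top at 123 mm) sits astride mid-slot
- drive_lever (a joint): lever angle, rad: 0 = parked, leaning 0.42 from vertical to the stand's -x; 0.42 = upright; 0.84 = far stop, leaning 0.42 to +x. A 12 mm rod; its black end cap, 27 mm wide, ends 150 mm from the pivot. Light friction; stays where left. It starts at 0 to 0.06. With the collar down the gate block stops it at about 0.10 from the parked end, 0.74 from the far end
- lockout_collar (a joint): height of the lockout collar on the lever in m: 0 = fully down, 0.018 = fully up. A spring presses it down with 4.2 N when down, 6.7 N when up. It must be up by about 0.011 or more while the lever passes the gate block; when let go beyond the block it drops to 0
- collar_grip (a point): centre of the lockout collar, a ribbed aluminium cylinder 40 mm in diameter, 30 mm high, on the lever's rod; when down, 106 mm from the pivot along the lever, and the lever's top is 44 mm above it. z along the lever, away from the pivot; y along the stand's y axis. The collar is free to be gripped from above on its two y sides
- steel_jug: steel jug with handle, 85 x 119 x 98 mm, behind the work; a bystander, loose; origin: centre of its underside
- beaker: clear beaker, 73 mm wide, 91 mm high, behind the work; a bystander, loose; origin: centre of its underside
- calculator: calculator 120 x 75 x 16 mm, behind the work; a bystander, loose; origin: centre of its underside
- rubber_mallet: mallet with black rubber head, 263 x 90 x 55 mm, at the back right; a bystander, loose; origin: centre of its underside
There are look-alikes about, which are no part of the job. Leave any turquoise look-alike of the lever_stand alone.

How it is judged:
By the outcome, as a careful person would: the job done as asked, in the order asked, and still so for the second after the job is handed in, with the robot touching nothing.
It also fails if it takes over 67 s, if anything falls off the work surface, if the arm or the gripper's body presses on something with over 40 N, if the wrist force passes 120 N, or if a joint passes its speed limit or range.

## Working session

There is one attempt and no reset: what is moved stays moved. The work goes in short steps, Python scripts to look and compute and a shell command to move; the robot and the scene stay as the last step left them, time stands still between calls to the robot, and variables do not carry over. Pictures are saved under pics/ and viewed, at most 10 in all, crops included, and the job is handed in when it is done.

```bash
ls; mkdir -p pics
cat > h.py <<'E'
import numpy as np, cv2
from cell import robot
def snap(n):
    im,d=robot.get_image(n); c=robot.calibration(n)
    return im,d,np.array(c["mtx"]),np.array(c["view"])
def world(u,v,z,K,V):   # depth -> world
    p=np.array([(u-K[0,2])/K[0,0]*z,(v-K[1,2])/K[1,1]*z,z]); return V[:3,:3].T@(p-V[:3,3])
def plane(u,v,h,K,V):   # ray onto z=h
    o=-V[:3,:3].T@V[:3,3]; d=V[:3,:3].T@np.array([(u-K[0,2])/K[0,0],(v-K[1,2])/K[1,1],1]); return o+d*(h-o[2])/d[2]
def cloud(d,K,V):
    v,u=np.mgrid[:d.shape[0],:d.shape[1]]
    p=np.stack([(u-K[0,2])/K[0,0]*d,(v-K[1,2])/K[1,1]*d,d],-1); return (p-V[:3,3])@V[:3,:3]
E
python3 - <<'E'
from h import *
o=[]
for n in("scene","top"):
    im,d,K,V=snap(n); np.savez("pics/"+n,im=im,d=d,K=K,V=V)
    cv2.imwrite(f"pics/{n}.png",cv2.resize(im[:,:,::-1],(768,576)))
print(robot.get_state())
E
```

```text
pics
{'t': 0.1, 'q': array([-1.44032791e+00,  2.63518766e-01, -4.88279951e-02,  1.25939258e+00,
        1.32121015e-05,  1.41551763e+00]), 'dq': array([ 0.00065235, -0.00103098,  0.00124156, -0.00030515,  0.00113203,
        0.00018003]), 'joint_torque': array([ 4.86085206e-03, -6.38573241e+01,  3.85063398e+01,  9.83869104e-03,
       -6.03659510e-05,  9.95447181e-06]), 'position': array([ 0.14796645, -0.50350538,  0.24786722]), 'eef_rot': array([-4.71389479e-04,  9.89810814e-01,  1.42387959e-01,  1.24545105e-05]), 'ft_force': array([-1.11342284, -0.25821335,  0.01288689]), 'moment': array([ 0.01619725, -0.00544837, -0.01105273]), 'grip_force': 0.0, 'finger_gap': 0.08578852011370608}
```

View pics/top.png

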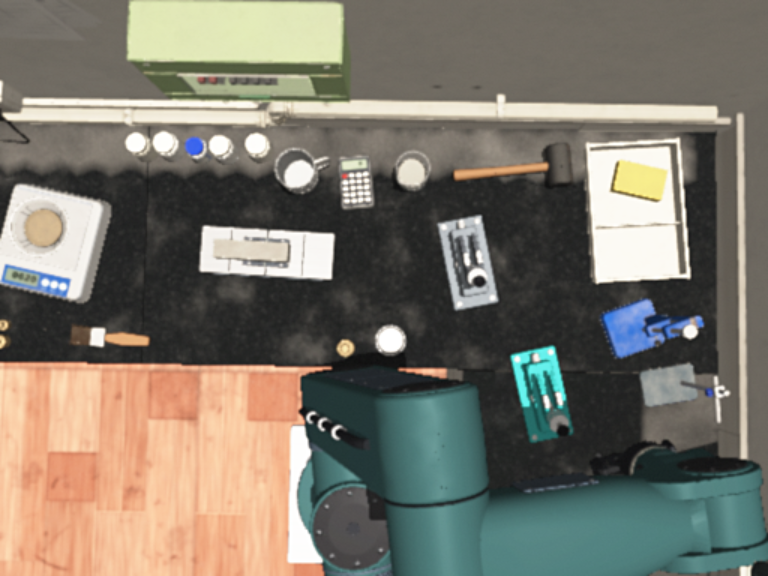

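View pics/scene.png

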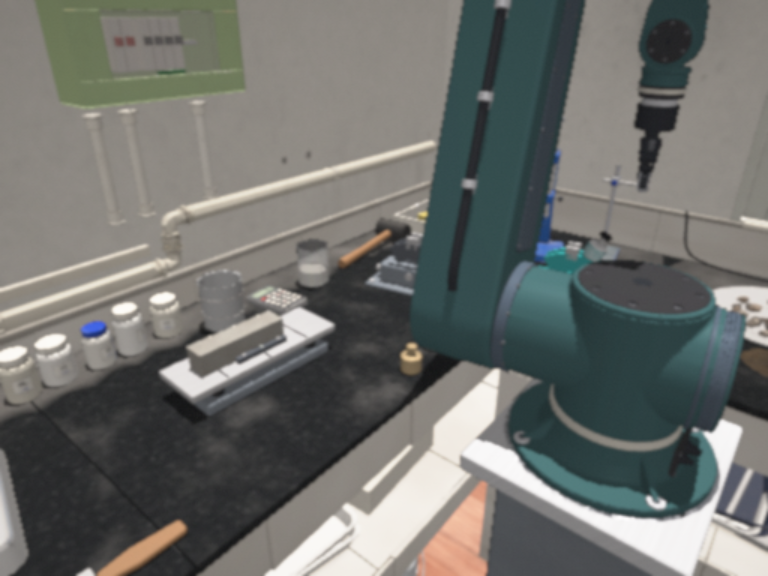

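The top view (shown at 1.5×) has the platen at about (267,253) with the bar shifted left to x≈213–290. The real grey lever stand is at about (468,262) with its cap near (477,277). The turquoise look-alike is at (543,393). Next I measure these.

Run:
```python
from h import *
def comp(mask,seed):
    n,l,s,c=cv2.connectedComponentsWithStats(mask.astype(np.uint8)); k=l[seed[1],seed[0]]; return l==k,s[k]
def rect(P):
    r=cv2.minAreaRect((P[:,:2]*1000).astype(np.float32)); return np.round(r[0],1),np.round(r[1],1),round(r[2],1)
T=dict(np.load("pics/top.npz")); C=cloud(T['d'],T['K'],T['V']); Z=C[...,2]
print("K",T['K'].round(1).tolist(), "floor z", np.median(Z[190:200,230:250]))
for name,box in(("table",(120,140,235,195)),("stand",(285,135,340,212))):
    x0,y0,x1,y1=box; m=np.zeros(Z.shape,bool); m[y0:y1,x0:x1]=1
    for lo,hi in((.004,.03),(.035,.06),(.06,.08),(.08,.1),(.1,.13),(.13,.2)):
        s=m&(Z>lo)&(Z<hi)
        if s.sum()>8: print(name,lo,hi,s.sum(),rect(C[s]),np.median(Z[s]).round(4))
# colour-based: platen bright, on plane .05
im=T['im'].astype(int); m=np.zeros(Z.shape,bool); m[145:195,125:230]=1
s=m&(im.min(2)>175); vu=np.argwhere(s); P=np.array([plane(u,v,.05,T['K'],T['V']) for v,u in vu]); print("platen colour",rect(P))
S=dict(np.load("pics/scene.npz")); D=cloud(S['d'],S['K'],S['V'])
for lo,hi in((.04,.056),(.075,.1)):
    s=(D[...,2]>lo)&(D[...,2]<hi)&(D[...,0]>.35)&(D[...,0]<.62)&(D[...,1]>.0)&(D[...,1]<.36); print("scene",lo,s.sum(),rect(D[s]),np.median(D[s][:,2]))
cv2.imwrite("pics/crops.png",np.hstack([cv2.resize(T['im'][140:196,125:230,::-1],(735,392),interpolation=2)]))
```

```text
K [[479.0, 0.0, 266.4], [0.0, 479.0, 185.4], [0.0, 0.0, 1.0]] floor z -0.0005974183149324292
table 0.004 0.03 542 (array([541.8, 225.2]), array([183.7, 386.8]), 0.8) 0.006
table 0.035 0.06 1927 (array([534.5, 215.1]), array([291.3, 101. ]), 87.4) 0.0496
table 0.06 0.08 106 (array([532.3, 227.8]), array([141.8,  66.1]), 87.7) 0.0628
table 0.08 0.1 627 (array([535.5, 242.2]), array([162.2,  40.5]), 87.5) 0.0897
stand 0.004 0.03 968 (array([ 528.5, -231.8]), array([257.7, 182.9]), 0.8) 0.0075
stand 0.035 0.06 422 (array([ 529.8, -228.3]), array([165.9,  58.4]), 11.0) 0.0505
stand 0.06 0.08 27 (array([ 522.1, -225.3]), array([73.8, 27.7]), 11.6) 0.0696
stand 0.08 0.1 63 (array([ 521.9, -230. ]), array([109.2,  36.4]), 11.7) 0.0921
stand 0.1 0.13 154 (array([ 517.7, -230.8]), array([105.4,  38.2]), 10.4) 0.1162
stand 0.13 0.2 131 (array([ 479.2, -238.9]), array([38.6, 37.7]), 1.5) 0.1415
platen colour (array([533.9, 214.6]), array([288.4,  99. ]), 87.5)
scene 0.04 1759 (array([531.8, 215. ]), array([291.6, 102.7]), 87.6) 0.04977699541926439
scene 0.075 890 (array([533.3, 243.6]), array([159.8,  45. ]), 87.0) 0.08969381664324853
```

View pics/crops.png

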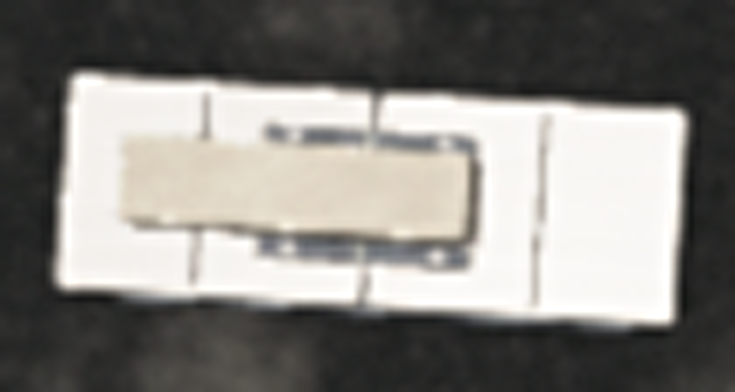

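The top crop shows the bar about 27 mm too far towards the left (+x) line. The centre mark is at u≈372 and the end lines at 200 and 540. Heights agree across both views: platen 0.050, bar top 0.090. I'll move behind the bar's +x end with the fingers closing.

```bash
python3 -m handwheel '[3.76,-2.4,0,0,0,0,0, 3.76,-2.4,0,0,0,0,0, 3.76,-2.4,0,0,0,0,0, 3.76,-2.4,0,0,0,0,0, 3.76,-2.4,0,0,0,0,0, 3.76,-2.4,0,0,0,0,0, 3.76,-2.4,0,0,0,0,0, 3.76,-2.4,0,0,0,0,0, 3.76,-2.4,0,0,0,0,0, 3.76,-2.4,0,0,0,0,0, 3.76,-2.4,0,0,0,0,0, 3.76,-2.4,0,0,0,0,0]' 20 && python3 -m handwheel '[1.55,-3.94,0,0,0,0,0, 1.55,-3.94,0,0,0,0,0, 1.55,-3.94,0,0,0,0,0, 1.55,-3.94,0,0,0,0,0, 1.55,-3.94,0,0,0,0,0, 1.55,-3.94,0,0,0,0,0, 1.55,-3.94,0,0,0,0,0, 1.55,-3.94,0,0,0,0,0, 1.55,-3.94,0,0,0,0,0, 1.55,-3.94,0,0,0,0,0, 1.55,-3.94,0,0,0,0,0]' && python3 -m handwheel '[0,0,0,0,0,-0.1377,0, 0,0,0,0,0,-0.1377,0, 0,0,0,0,0,-0.1377,0, 0,0,0,0,0,-0.1377,0, 0,0,0,0,0,-0.1377,0, 0,0,0,0,0,-0.1377,0, 0,0,0,0,0,-0.1377,0, 0,0,0,0,0,-0.1377,0, 0,0,0,0,0,-0.1377,0, 0,0,0,0,0,0,0]'
python3 - <<'E'
from h import *
from scipy.spatial.transform import Rotation as R
s=robot.get_state(); print(R.from_quat(np.roll(s['eef_rot'],-1)).as_matrix().round(3).tolist())
im,d,K,V=snap("wrist"); im2,d2,K2,V2=snap("top"); print(K.tolist(), V.round(3).tolist())
cv2.imwrite("pics/w1.png",np.hstack([im[:,:,::-1][:, :400],im2[:,:,::-1][:,:400]]))
E
```

```text
t: 1.3
position: [0.5006, -0.0984, 0.2482]
eef_rot: [-0.0, 0.99, 0.143, -0.0]
ft_force: [0.4, -1.1, -0.6]
finger_gap: 0.0001
grip_force: 0.0
t: 2.4
position: [0.5548, 0.3165, 0.2493]
eef_rot: [-0.019, 0.982, 0.187, -0.004]
ft_force: [0.9, 0.6, -0.1]
finger_gap: 0.0002
grip_force: 0.0
t: 3.4
position: [0.5547, 0.3152, 0.2494]
eef_rot: [-0.018, 0.691, 0.723, 0.008]
ft_force: [-0.2, 0.2, 0.1]
finger_gap: 0.0003
grip_force: 0.0
[[-0.044, 0.999, -0.015], [0.998, 0.045, 0.035], [0.036, -0.013, -0.999]]
[[297.3186396354542, 0.0, 254.67758956339273], [0.0, 297.3186396354542, 187.43269835405852], [0.0, 0.0, 1.0]] [[0.999, 0.04, -0.013, -0.565], [0.042, -0.96, 0.276, 0.247], [-0.001, -0.276, -0.961, 0.472], [0.0, 0.0, 0.0, 1.0]]
```

View pics/w1.png

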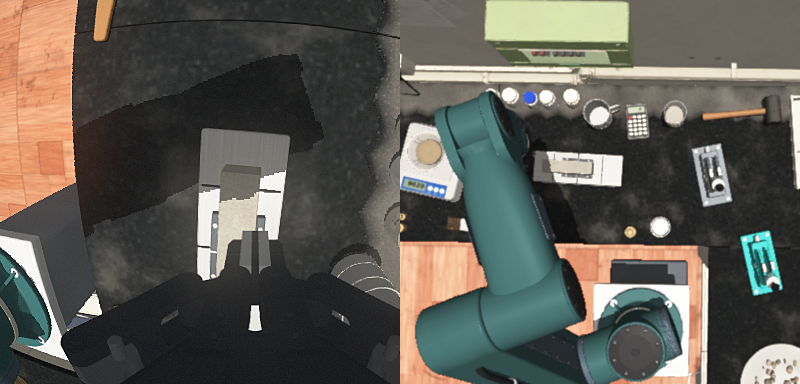

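The wrist view shows the bar and platen below the fingers, with the bar's near end at about (240,175). The top view shows the bar unoccluded. The arm stopped short and slightly tilted, so I compute the correction.

```bash
cat >> h.py <<'E'
from scipy.spatial.transform import Rotation as R
def to(p,a):  # tool-down target at p, tool x at angle a(deg): total tool-frame shift (cm) and rotvec now
    s=robot.get_state(); M=R.from_quat(np.roll(s['eef_rot'],-1)); a=np.radians(a); c,n=np.cos(a),np.sin(a)
    T=R.from_matrix([[c,n,0],[n,-c,0],[0,0,-1]]); rv=(M.inv()*T).as_rotvec(); w=np.array(p)-s['position']
    print("shift now-axes",(M.inv().apply(w)*100).round(2),"rot",rv.round(4),"shift after-rot axes",(T.inv().apply(w)*100).round(2),"q",s['q'].round(2))
E
python3 - <<'E'
from h import *
to((.541,.366,.20),87.4)
E
```

```text
shift now-axes [ 4.94 -1.11  5.15] rot [-0.015  -0.0353  0.0836] shift after-rot axes [ 5.01 -1.61  4.96] q [0.37 0.46 0.26 1.37 0.04 1.91]
```

```bash
python3 -m handwheel '[0,0,0,-0.015,-0.0353,0.0836,0, 1.25,-0.4,1.24,0,0,0,0, 1.25,-0.4,1.24,0,0,0,0, 1.25,-0.4,1.24,0,0,0,0, 1.25,-0.4,1.24,0,0,0,0, 0,0,0,0,0,0,0]'
python3 - <<'E'
from h import *
to((.541,.366,.076),87.4)
E
```

```text
t: 4.1
position: [0.5395, 0.3673, 0.1977]
eef_rot: [-0.001, 0.721, 0.693, -0.001]
ft_force: [0.3, 0.0, -0.6]
finger_gap: -0.0004
grip_force: 0.0
shift now-axes [-0.12  0.19 12.17] rot [-0.0026  0.0009  0.0062] shift after-rot axes [-0.13  0.16 12.17] q [0.47 0.5  0.2  1.27 0.   2.08]
```

```bash
python3 -m handwheel '[0,0.03,2.5,0,0,0,0, 0,0.03,2.5,0,0,0,0, 0,0.03,2.5,0,0,0,0, 0,0.03,2.5,0,0,0,0, 0,0.04,2.17,0,0,0,0, 0,0,0,0,0,0,0]' && python3 -m handwheel '[-0.6,0,0,0,0,0,0, -0.6,0,0,0,0,0,0, -0.6,0,0,0,0,0,0, -0.6,0,0,0,0,0,0, -0.6,0,0,0,0,0,0, -0.4,0,0,0,0,0,0, -0.4,0,0,0,0,0,0, -0.4,0,0,0,0,0,0, -0.4,0,0,0,0,0,0, -0.4,0,0,0,0,0,0, 0,0,0,0,0,0,0]'
cat > bar.py <<'E'
from h import *
T=snap("top"); im,d,K,V=T; C=cloud(d,K,V); Z=C[...,2]; np.savez("pics/t2",im=im,d=d)
m=np.zeros(Z.shape,bool); m[140:196,125:235]=1
def rect(P): return [np.round(x,1) for x in cv2.minAreaRect((P[:,:2]*1000).astype(np.float32))]
for lo,hi in((.042,.056),(.082,.095)):
    s=m&(Z>lo)&(Z<hi); print(s.sum(),rect(C[s]))
s=m&(Z>.082)&(Z<.095); ax=np.array([.045,.999]); P=(C[s][:,:2]-[.534,.215])@ax; b=(C[s][:,:2]-[.534,.215])@[.999,-.045]
q=P[abs(b)<.012]; print("bar s range",np.percentile(q,[0,1,50,99,100]).round(4))
cv2.imwrite("pics/bar%d.png"%int(robot.get_state()['t']*10),cv2.resize(im[140:196,125:235,::-1],(770,392),interpolation=2))
E
python3 bar.py; ls pics
```

```text
t: 4.7
position: [0.5415, 0.3651, 0.0761]
eef_rot: [-0.001, 0.722, 0.692, -0.002]
ft_force: [-0.3, -0.6, 0.1]
finger_gap: 0.0
grip_force: 0.0
t: 5.8
position: [0.5407, 0.3157, 0.0787]
eef_rot: [0.0, 0.722, 0.692, 0.001]
ft_force: [0.7, 1.6, 0.8]
finger_gap: -0.0005
grip_force: 0.7
1378 [array([533.5, 198.4]), array([257.1, 100.4]), np.float64(87.5)]
583 [array([534.7, 226.1]), array([164.3,  40.3]), np.float64(87.3)]
bar s range [-0.071  -0.0694  0.0102  0.0905  0.0933]
bar58.png
crops.png
scene.npz
scene.png
t2.npz
top.npz
top.png
w1.png
```

```bash
python3 -m handwheel '[-0.2,0,0,0,0,0,0, -0.2,0,0,0,0,0,0, -0.2,0,0,0,0,0,0, -0.1,0,0,0,0,0,0, 0,0,0,0,0,0,0, 0,0,0,0,0,0,0]'; python3 bar.py
```

```text
t: 6.45
position: [0.5402, 0.3087, 0.0784]
eef_rot: [0.0, 0.722, 0.692, 0.0]
ft_force: [0.7, 2.9, 2.3]
finger_gap: 0.0002
grip_force: 1.3
1359 [array([533.2, 194.5]), array([249.8, 100.3]), np.float64(87.5)]
583 [array([534.3, 218. ]), array([161.2,  40.3]), np.float64(87.6)]
bar s range [-0.077  -0.0767  0.0038  0.0818  0.0836]
```

```bash
ls pics/bar*
python3 - <<'E'
from h import *
im,d,K,V=snap("wrist"); cv2.imwrite("pics/w2.png",cv2.resize(im[100:330,150:360,::-1],(630,690))[:600])
E
```

```text
pics/bar58.png
pics/bar65.png
```

View pics/w2.png

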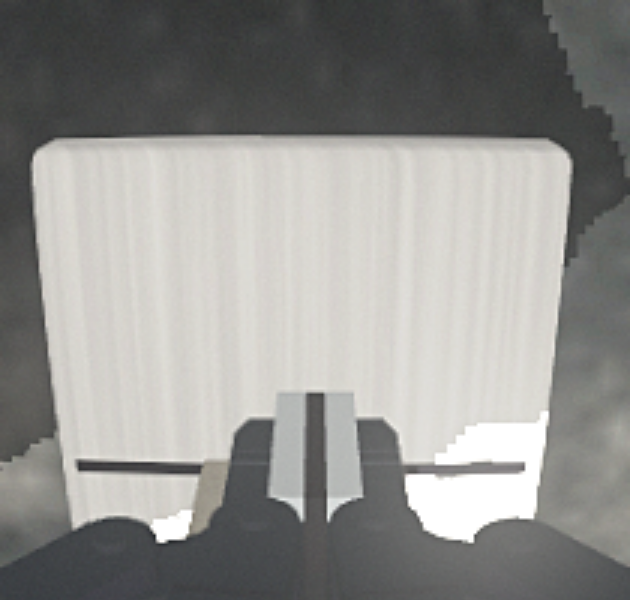

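The wrist view shows the +x scribed line at v≈467. The bar's bottom end corner is at about (205,462), so the bar is roughly 1–3 mm past the line. I'll measure the lines and the bar end more finely in the same views.

```bash
cat > fine.py <<'E'
from h import *
from scipy.ndimage import map_coordinates
ax=np.array([.0436,.999]); ay=np.array([.999,-.0436]); c0=np.array([.534,.215])
K,V=[np.load("pics/top.npz")[k] for k in"KV"]
def prof(im,s,b,h):
    g=im.astype(float).mean(2); out=0
    for bb in b:
        P=np.c_[c0+s[:,None]*ax+bb*ay,np.full(len(s),h)]; q=(P@V[:3,:3].T+V[:3,3])@K.T; q=q[:,:2]/q[:,2:]
        out=out+map_coordinates(g,[q[:,1],q[:,0]],order=1)
    return out/len(b)
s=np.arange(-.16,.16,.0005)
def dark(im,b,lo,hi):
    p=prof(im,s,b,.05); m=(s>lo)&(s<hi); w=np.clip(np.median(p[m])-p[m]-8,0,None); return (round(float((w*s[m]).sum()/w.sum())*1000,2) if w.sum() else None)
def edge(im,lo,hi,z=.09):
    p=prof(im,s,np.linspace(-.012,.012,9),z); m=(s>lo)&(s<hi); gr=abs(np.gradient(p))[m]; gr=np.clip(gr-gr.max()*.2,0,None); return round(float((gr*s[m]).sum()/gr.sum())*1000,2)
a=np.load("pics/top.npz")['im']; 
for name,b in(("near",np.linspace(-.044,-.036,5)),("far",np.linspace(.036,.044,5))):
    print("first",name,[dark(a,b,x-.015,x+.015) for x in(-.08,0,.08)])
print("first bar ends",edge(a,-.065,-.04),edge(a,.095,.125))
t=np.load("pics/t2.npz")['im']
print("now lines",[dark(t,np.linspace(.036,.044,5),x-.015,x+.015) for x in(-.08,0,.08)],[dark(t,np.linspace(-.044,-.036,5),x-.015,x+.015) for x in(-.08,0,.08)],"ends",edge(t,-.095,-.062),edge(t,.07,.1))
p=prof(t,s,np.linspace(-.012,.012,9),.09); m=(s>-.1)&(s<-.06); print(p[m][::4].round())
E
python3 fine.py
python3 - <<'E'
from h import *
V=np.array(robot.calibration("wrist")["view"]);K=np.array(robot.calibration("wrist")["mtx"])
o=-V[:3,:3].T@V[:3,3]
for x,y in((205,462),(228,462),(140,467),(470,468),(300,138)):
    u,v=150+x/3,100+y/3; dx=np.array([u-K[0,2],v-K[1,2]]); r=np.hypot(*dx); th=r/K[0,0]
    d=V[:3,:3].T@np.r_[dx/r*np.sin(th),np.cos(th)]; P=o+d*(.05-o[2])/d[2]; print((x,y),P.round(4),"s",((P[:2]-[.534,.215])@[.0436,.999]).round(4))
E
```

```text
first near [-80.13, 0.06, 80.57]
first far [-79.78, 0.54, 80.29]
first bar ends -55.67 106.8
now lines [-79.8, 0.52, 89.78] [-80.12, 0.09, 80.54] ends -81.47 78.06
[244. 244. 244. 246. 246. 244. 212. 174. 160. 133. 108. 116. 146. 188.
 203. 208. 206. 205. 203. 202.]
(205, 462) [0.5189 0.2963 0.05  ] s 0.0805
(228, 462) [0.5235 0.2962 0.05  ] s 0.0806
(140, 467) [0.5054 0.2953 0.05  ] s 0.079
(470, 468) [0.5722 0.2924 0.05  ] s 0.0789
(300, 138) [0.541  0.3604 0.05  ] s 0.1456
```

```bash
python3 -m handwheel '[-0.08,0,0,0,0,0,0, -0.07,0,0,0,0,0,0, 0,0,0,0,0,0,0, 0,0,0,0,0,0,0]'; python3 bar.py; python3 -m handwheel '[1,0,0,0,0,0,0, 2,0,-1,0,0,0,0, 2,0,-3,0,0,0,0, 2,0,-4,0,0,0,0, 1,0,-4,0,0,0,0, 0,0,0,0,0,0,0]'
python3 - <<'E'
from h import *
im,d,K,V=snap("wrist"); np.savez("pics/w3",im=im,V=V,K=K); cv2.imwrite("pics/w3.png",cv2.resize(im[100:330,150:360,::-1],(630,690))[:600])
E
python3 bar.py
```

```text
t: 6.95
position: [0.5402, 0.3073, 0.0784]
eef_rot: [0.0, 0.722, 0.692, 0.0]
ft_force: [0.7, 1.9, 0.3]
finger_gap: 0.0001
grip_force: 1.7
1342 [array([533.2, 194.9]), array([250.4, 100.2]), np.float64(87.4)]
579 [array([534.3, 216.2]), array([160.3,  40.5]), np.float64(87.5)]
bar s range [-0.079  -0.0775  0.0051  0.0804  0.0813]
t: 7.6
position: [0.5447, 0.3897, 0.2035]
eef_rot: [0.001, 0.721, 0.693, 0.004]
ft_force: [0.5, -0.7, -0.7]
finger_gap: -0.0
grip_force: 0.0
1753 [array([534.1, 214.9]), array([291.6, 100.5]), np.float64(87.5)]
575 [array([534.2, 216.5]), array([161.2,  40.3]), np.float64(87.4)]
bar s range [-0.0791 -0.0773  0.0019  0.0803  0.0821]
```

View pics/w3.png

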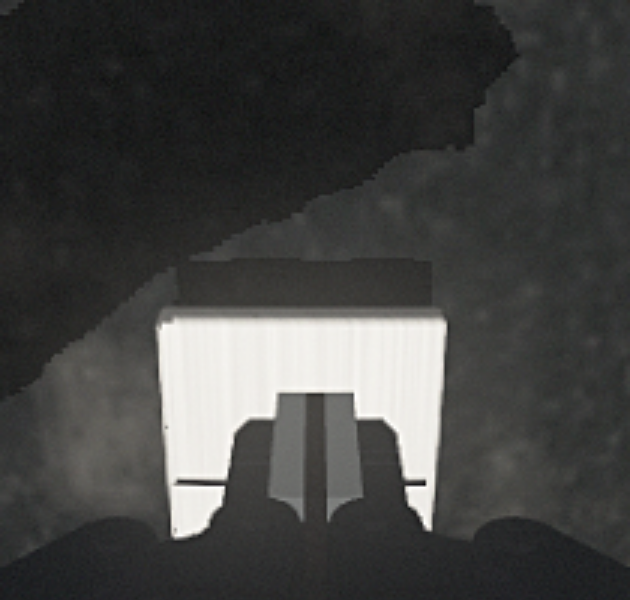

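The fingers hide the bar end at about (315,480), so I sidestep towards the robot for a clear close look.

```bash
python3 -m handwheel '[0,-4,0,0,0,0,0, -2,-4,0,0,0,0,0, -2,0,0,0,0,0,0, 0,0,0,0,0,0,0]'
python3 - <<'E'
from h import *
im,d,K,V=snap("wrist"); np.savez("pics/w4",im=im,V=V,K=K); cv2.imwrite("pics/w4.png",cv2.resize(im[140:290,240:440,::-1],(800,600),interpolation=2))
E
```

```text
t: 8.1
position: [0.4602, 0.3487, 0.1976]
eef_rot: [0.0, 0.722, 0.692, -0.001]
ft_force: [-0.8, 0.4, 0.2]
finger_gap: 0.0002
grip_force: 0.0
```

View pics/w4.png

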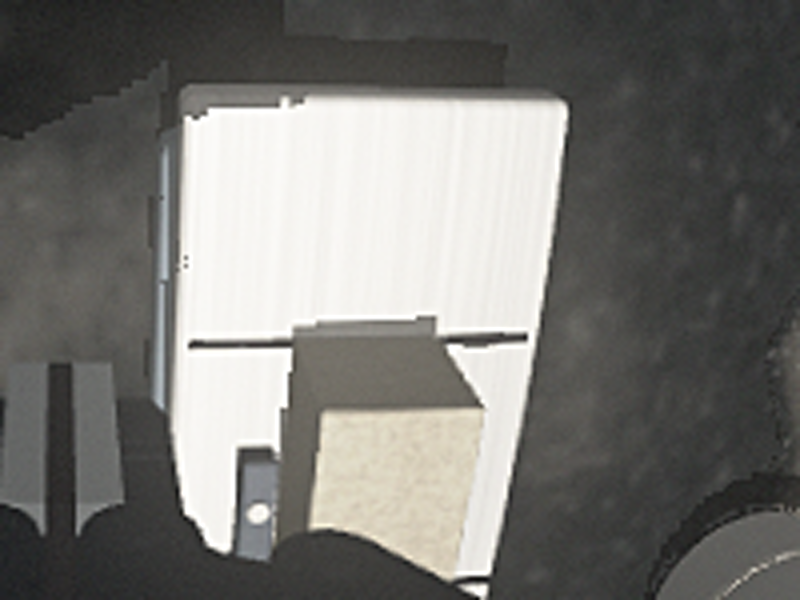

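The bar's bottom edge is at about v=336 and the scribed line at v≈341, at ~3.75 px/mm. So the bar is still about 1.1 mm past the line, which agrees with the other estimates. I'll go back and push 1.1 mm further.

```bash
python3 -m handwheel '[1,4,0,0,0,0,0, 1,4,0,0,0,0,0, 0,0,4,0,0,0,0, 0,0,4,0,0,0,0, 0,0,4,0,0,0,0, 0,0,0,0,0,0,0, -2,0,0,0,0,0,0, -2,0,0,0,0,0,0, -1,0,0,0,0,0,0, -0.5,0,0,0,0,0,0, -0.3,0,0,0,0,0,0, -0.1,0,0,0,0,0,0, 0,0,0,0,0,0,0, 0,0,0,0,0,0,0]'; python3 -c "
from h import *
to((.5397,.3062,.078),87.4)"; python3 bar.py
```

```text
t: 9.55
position: [0.5402, 0.3088, 0.0785]
eef_rot: [0.0, 0.721, 0.693, 0.0]
ft_force: [0.4, -0.3, 0.1]
finger_gap: -0.0002
grip_force: 0.0
shift now-axes [-0.26 -0.04  0.05] rot [ 0.0005 -0.0003  0.0045] shift after-rot axes [-0.26 -0.04  0.05] q [ 0.39  0.52 -0.11  0.94  0.    2.  ]
1337 [array([533.3, 194.6]), array([249.2, 100.4]), np.float64(87.4)]
580 [array([534.3, 217.4]), array([162.8,  40.5]), np.float64(87.4)]
bar s range [-0.0789 -0.0769  0.0006  0.0812  0.0838]
```

```bash
python3 -m handwheel '[-0.1,0,0,0,0,0,0, -0.1,0,0,0,0,0,0, -0.06,0,0,0,0,0,0, 0,0,0,0,0,0,0, 0,0,0,0,0,0,0]';  python3 -m handwheel '[1,0,0,0,0,0,0, 2,0,-1,0,0,0,0, 2,0,-3,0,0,0,0, 2,-2,-4,0,0,0,0, -1,-3,-4,0,0,0,0, -2,-3,0,0,0,0,0, 0,0,0,0,0,0,0, 0,0,0,0,0,0,0]'
python3 - <<'E'
from h import *
im,d,K,V=snap("wrist"); np.savez("pics/w5",im=im,V=V,K=K); cv2.imwrite("pics/w5.png",cv2.resize(im[140:290,240:440,::-1],(800,600),interpolation=2))
print(robot.get_state()['position'])
E
python3 bar.py
```

```text
t: 10.1
position: [0.5401, 0.3059, 0.0784]
eef_rot: [-0.0, 0.722, 0.692, 0.0]
ft_force: [-0.8, 2.7, -0.6]
finger_gap: -0.0002
grip_force: 1.4
t: 10.9
position: [0.4622, 0.3495, 0.1981]
eef_rot: [0.0, 0.721, 0.692, 0.001]
ft_force: [0.3, -0.3, 0.1]
finger_gap: 0.0003
grip_force: 0.0
[0.4627785  0.34963973 0.19771251]
1757 [array([534.3, 215.1]), array([290.6, 100.5]), np.float64(87.4)]
582 [array([534.3, 215.4]), array([161.2,  40.4]), np.float64(87.6)]
bar s range [-0.0802 -0.0793  0.0003  0.0786  0.0809]
```

View pics/w5.png

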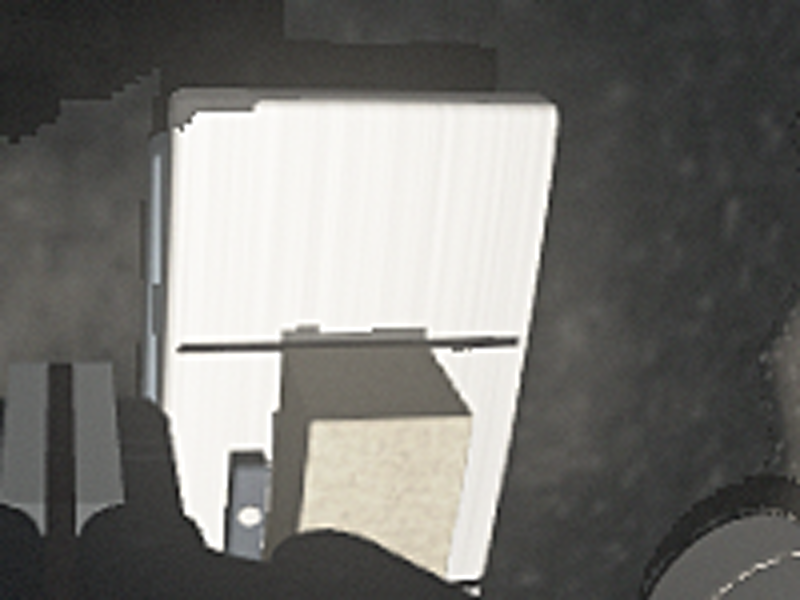

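The scribed line now runs right along the bar's end edge (v≈345), and the depth data shows bar centre 215.4 against platen 215.1, so the bar is centred. Now I move to the lever, measuring the stand on the way.

```bash
python3 -m handwheel '[-2,0,-3,0,0,0,0, -4,0,-3,0,0,0,8.5, -4,0,0,0,0,0,8.5, -4,0,0,0,0,0,8.5, -4,0,0,0,0,0,8.5, -4,0,0,0,0,0,8.5, -4,0,0,0,0,0,8.5, -4,0,0,0,0,0,8.5, -4,0,0,0,0,0,8.5, -4,0,0,0,0,0,8.5, -4,0,0,0,0,0,8.5, -4,0,0,0,0,0,8.5, -4,0,0,0,0,0,8.5, -4,0,0,0,0,0,8.5, -2,0,0,0,0,0,8.5]' && python3 -m handwheel '[0,0,0,0,0,0.1333,8.5, 0,0,0,0,0,0.1333,8.5, 0,0,0,0,0,0.1333,8.5, 0,0,0,0,0,0.1333,8.5, 0,0,0,0,0,0.1333,8.5, 0,0,0,0,0,0.1333,8.5, 0,0,0,0,0,0.1333,8.5, 0,0,0,0,0,0.1333,8.5, 0,0,0,0,0,0.1333,8.5, 0,0,0,0,0,0.1333,8.5, 0,0,0,0,0,0,8.5]'
python3 - <<'E'
from h import *
to((.42,-.25,.25),11)
im,d,K,V=snap("wrist"); np.savez("pics/w6",im=im,V=V,K=K,d=d); cv2.imwrite("pics/w6.png",cv2.resize(im[:,:,::-1],(768,576)))
T=dict(np.load("pics/top.npz")); C=cloud(T['d'],T['K'],T['V']); Z=C[...,2]; im=T['im'].astype(int)
m=np.zeros(Z.shape,bool); m[140:210,288:336]=1
def rect(P): return [np.round(x,1) for x in cv2.minAreaRect((P[:,:2]*1000).astype(np.float32))]
s=(m&(Z>.003)&(Z<.02)&(im.min(2)>85)).astype(np.uint8); s=cv2.morphologyEx(s,cv2.MORPH_OPEN,np.ones((2,2)))>0
print("plate",s.sum(),np.median(Z[s]),rect(C[s]))
for lo,hi in((.115,.13),(.13,.15),(.15,.165)):
    s=m&(Z>lo)&(Z<hi); print(lo,s.sum(),rect(C[s]) if s.sum()>4 else'', C[s].mean(0).round(4), Z[s].max())
E
```

```text
t: 12.5
position: [0.4397, -0.2138, 0.257]
eef_rot: [0.0, 0.722, 0.691, 0.0]
ft_force: [0.1, 0.8, -0.2]
finger_gap: 0.0851
grip_force: 0.0
t: 13.6
position: [0.4399, -0.2109, 0.2571]
eef_rot: [-0.0, 0.995, 0.097, 0.0]
ft_force: [0.4, 0.6, 0.3]
finger_gap: 0.0851
grip_force: 0.0
shift now-axes [-2.71  3.45  0.71] rot [-0.0004 -0.0001  0.002 ] shift after-rot axes [-2.7   3.46  0.71] q [-0.61  0.2  -0.11  1.26  0.    2.33]
plate 700 0.007115245100309572 [array([ 507.4, -174.2]), array([201.5, 222.4]), np.float64(11.4)]
0.115 82 [array([ 500.6, -233.7]), array([71.2, 36.7]), np.float64(8.6)] [ 0.5113 -0.2301  0.1225] 0.12993035344098827
0.13 75 [array([ 479.4, -238.9]), array([38.1, 37.8]), np.float64(0.9)] [ 0.4869 -0.2359  0.1362] 0.14905950721138905
0.15 50 [array([ 472.2, -241.2]), array([24.5, 22.4]), np.float64(2.9)] [ 0.4713 -0.2409  0.159 ] 0.1647808550739411
```

View pics/w6.png

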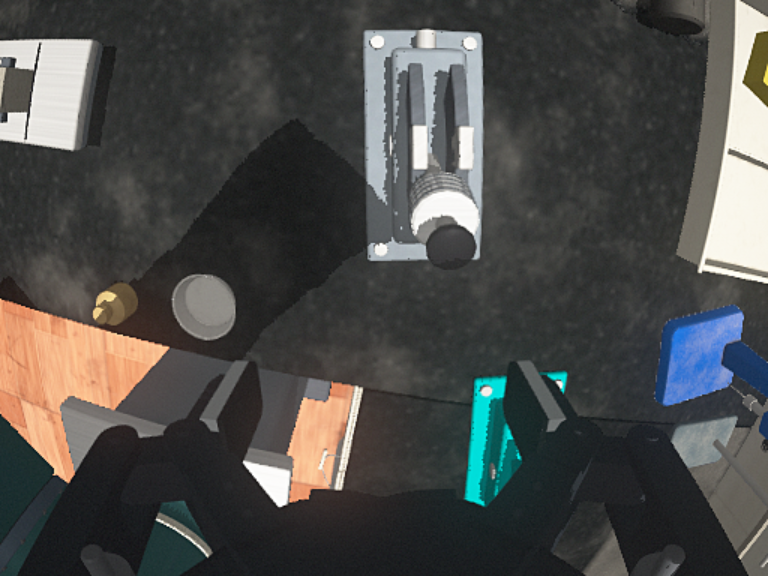

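The wrist view shows the grey stand clearly: plate corners near (365,32), (482,32), (479,260) and (368,260), cap centre at (451,246), gate blocks at (418,148)/(465,148). The lever is parked towards the robot. I cast these rays to points.

Run:
```python
from h import *
D=dict(np.load("pics/w6.npz")); K,V,d=D['K'],D['V'],D['d']; o=-V[:3,:3].T@V[:3,3]
def ray(u,v):
    dx=np.array([u-K[0,2],v-K[1,2]]); r=np.hypot(*dx); th=r/K[0,0]; return V[:3,:3].T@np.r_[dx/r*np.sin(th),np.cos(th)], np.cos(th)
P=[]
for x,y in((365,32),(482,32),(479,260),(368,260)):
    r,_=ray(x/1.5,y/1.5); P.append(o+r*(.0075-o[2])/r[2])
P=np.array(P); print(P.round(4),"centre",P.mean(0).round(4)); e=P[0]+P[1]-P[2]-P[3]; print("len",np.linalg.norm(e)/2,"ang",np.degrees(np.arctan2(e[1],e[0])))
c=P.mean(0)[:2]; a=np.arctan2(e[1],e[0]); X=np.array([np.cos(a),np.sin(a)]); Y=np.array([-np.sin(a),np.cos(a)])
v,u=np.mgrid[:384,:512]; dx=np.stack([u-K[0,2],v-K[1,2]],-1); r=np.linalg.norm(dx,axis=-1)+1e-9; th=r/K[0,0]
pc=np.concatenate([dx/r[...,None]*np.tan(th)[...,None]*d[...,None],d[...,None]],-1); W=(pc-V[:3,3])@V[:3,:3]
m=(d>0)&(u>230)&(u<335)&(v>10)&(v<185)
T=dict(np.load("pics/top.npz")); C=cloud(T['d'],T['K'],T['V']); mt=np.zeros(C.shape[:2],bool); mt[140:210,288:336]=1
for nm,A,mm in(("wrist",W,m),("top",C,mt)):
    p=A[mm]; xs=(p[:,:2]-c)@X; ys=(p[:,:2]-c)@Y; z=p[:,2]
    k=z>.152; print(nm,"cap n",k.sum(),"xs",xs[k].mean().round(4),"ys",ys[k].mean().round(4),np.percentile(xs[k],[2,98]).round(4),np.percentile(ys[k],[2,98]).round(4),"z",z[k].mean().round(4), z[k].max().round(4),"lean",np.arctan2(-xs[k].mean(),z[k].mean()-.022).round(3))
    k=(z>.03)&(z<.06); print("  quadrant xs,ys ranges",np.percentile(xs[k],[1,99]).round(4),np.percentile(ys[k],[1,99]).round(4))
    k=(z>.118)&(z<.126)&(xs>-.02); print("  gate",k.sum(),np.percentile(xs[k],[3,97]).round(4),np.percentile(ys[k],[3,97]).round(4))
    k=(z>.003)&(z<.012); k&=(abs(xs)<.11)&(abs(ys)<.055); print("  plate",np.percentile(xs[k],[1,99]).round(4),np.percentile(ys[k],[1,99]).round(4))
```

```text
[[ 0.6077 -0.1634  0.0075]
 [ 0.6304 -0.2584  0.0075]
 [ 0.4353 -0.3001  0.0075]
 [ 0.4156 -0.204   0.0075]] centre [ 0.5223 -0.2315  0.0075]
len 0.19789131876803642 ang 11.994589834504021
wrist cap n 807 xs -0.0498 ys 0.0014 [-0.0622 -0.0387] [-0.0108  0.0129] z 0.1613 0.1657 lean 0.343
  quadrant xs,ys ranges [-0.0711  0.0909] [-0.0245  0.0287]
  gate 719 [-0.0187  0.0123] [-0.0162  0.0183]
  plate [-0.0974  0.0992] [-0.0484  0.0506]
top cap n 62 xs -0.0573 ys 0.0236 [-0.0992 -0.0408] [-0.0098  0.1713] z 0.3482 1.6183 lean 0.174
  quadrant xs,ys ranges [-0.074   0.0871] [-0.0266  0.0301]
  gate 39 [-0.0187  0.0112] [-0.0164  0.0185]
  plate [-0.1034  0.1   ] [-0.05    0.0535]
```

The origin is about (0.521, −0.231), the slot axis is at 12°, and the lever leans about 0.36. Plate size, gate height (0.123) and cap height all check. I tilt the tool in line with the lever and go to a point above it.

```bash
cat >> h.py <<'E'
PIV=np.array([.5211,-.2307,.022]); A=np.radians(12.)
def lev(phi,r): # target TCP r from pivot along lever leaning phi to -x
    X=np.array([np.cos(A),np.sin(A),0]); u=-np.sin(phi)*X+np.array([0,0,np.cos(phi)]); Y=np.array([-np.sin(A),np.cos(A),0])
    s=robot.get_state(); M=R.from_quat(np.roll(s['eef_rot'],-1)); ty=-Y; tz=-u; tx=np.cross(ty,tz)
    T=R.from_matrix(np.c_[tx,ty,tz]); w=PIV+r*u-s['position']
    print("rot",(M.inv()*T).as_rotvec().round(4),"shift now",(M.inv().apply(w)*100).round(2),"after-rot",(T.inv().apply(w)*100).round(2),"q",s['q'].round(2)); d=s['position']-PIV
    print("r",(d@M.as_matrix()[:,2]*-1).round(4),"TCP ys",(d@Y).round(4),"lean of TCP",np.arctan2(-d@X,d[2]).round(3), "tool lean",np.arcsin(M.as_matrix()[:,2]@X).round(3))
E
python3 -m handwheel '[0,0,0,0,0.12,-0.016,8.5, 0,0,0,0,0.12,0,8.5, 0,0,0,0,0.12,0,8.5, 0,0,0,0,0,0,8.5]'; python3 -c "
from h import *
lev(.36,.19)"
```

```text
t: 14.05
position: [0.4378, -0.2104, 0.2572]
eef_rot: [-0.018, 0.978, 0.105, 0.179]
ft_force: [0.4, 0.1, -0.1]
finger_gap: 0.0853
grip_force: 0.0
rot [ 0.0001 -0.0026  0.0048] shift now [-1.09  3.72  5.73] after-rot [-1.06  3.72  5.73] q [-0.79  0.03 -0.37  0.97  0.3   2.17]
r 0.2473 TCP ys 0.0372 lean of TCP 0.317 tool lean 0.363
```

```bash
python3 -m handwheel '[-0.53,1.86,0,0,-0.0026,0.0048,8.5, -0.53,1.86,0,0,0,0,8.5, 0,0,2.9,0,0,0,8.5, 0,0,2.8,0,0,0,8.5, 0,0,0,0,0,0,8.5, 0,0,0,0,0,0,8.5]'
python3 - <<'E'
from h import *
lev(.36,.107)
# cap seen by the wrist camera in tool frame
s=robot.get_state(); im,d,K,V=snap("wrist"); M=R.from_quat(np.roll(s['eef_rot'],-1))
v,u=np.mgrid[:384,:512]; dx=np.stack([u-K[0,2],v-K[1,2]],-1); r=np.linalg.norm(dx,axis=-1)+1e-9; th=r/K[0,0]
W=(np.concatenate([dx/r[...,None]*np.tan(th)[...,None]*d[...,None],d[...,None]],-1)-V[:3,3])@V[:3,:3]
p=M.inv().apply((W-s['position']).reshape(-1,3)); k=(d.ravel()>0)&(abs(p[:,1])<.03)&(abs(p[:,0])<.03)&(p[:,2]>.02)&(p[:,2]<.10)
p=p[k]
for lo in np.arange(.02,.10,.01):
    q=p[(p[:,2]>=lo)&(p[:,2]<lo+.01)]
    if len(q)>5: print(lo.round(2),len(q),"x",np.percentile(q[:,0],[2,98]).round(4),"y",np.percentile(q[:,1],[2,98]).round(4))
E
```

```text
t: 14.65
position: [0.4571, -0.2446, 0.2007]
eef_rot: [-0.019, 0.979, 0.103, 0.176]
ft_force: [0.5, -0.4, 0.5]
finger_gap: 0.0847
grip_force: 0.0
rot [-0.0013  0.004   0.0003] shift now [-0.13 -0.02  8.33] after-rot [-0.17 -0.03  8.33] q [-0.81  0.13 -0.41  0.84  0.3   2.15]
r 0.1903 TCP ys -0.0003 lean of TCP 0.351 tool lean 0.356
0.03 63 x [-0.0031  0.0064] y [-0.0072  0.0076]
0.04 1240 x [-0.0116  0.0125] y [-0.0112  0.0126]
0.06 1025 x [-0.0061  0.0179] y [-0.0165  0.0182]
0.07 444 x [-0.0089  0.0201] y [-0.0187  0.0199]
0.08 178 x [0.0078 0.0202] y [-0.0169  0.019 ]
0.09 335 x [0.0097 0.0297] y [-0.0167  0.0181]
```

Cap and collar sit centred in the tool frame (cap tip at r=0.150, collar top at r≈0.121). I descend and grip.

```bash
python3 -m handwheel '[0,0,2.5,0,0,0,8.5, 0,0,2.5,0,0,0,8.5, 0,0,2,0,0,0,8.5, 0,0,1.3,0,0,0,8.5, 0,0,0,0,0,0,8.5, 0,0,0,0,0,0,8.5]' && python3 -m handwheel '[0,0,0,0,0,0,3, 0,0,0,0,0,0,3, 0,0,0,0,0,0,3, 0,0,0,0,0,0,3, 0,0,0,0,0,0,3, 0,0,0,0,0,0,3, 0,0,0,0,0,0,3, 0,0,0,0,0,0,3]' 60; python3 -c "
from h import *
lev(.36,.107)"
```

```text
t: 15.3
position: [0.4856, -0.239, 0.1239]
eef_rot: [-0.018, 0.979, 0.102, 0.177]
ft_force: [-0.7, -0.3, -0.7]
finger_gap: 0.085
grip_force: 0.0
t: 16.1
position: [0.4852, -0.2384, 0.1235]
eef_rot: [-0.019, 0.979, 0.102, 0.177]
ft_force: [-7.4, 3.8, 13.8]
finger_gap: 0.0384
grip_force: 58.2
rot [-0.0001  0.0013 -0.0015] shift now [-0.14 -0.    0.1 ] after-rot [-0.14 -0.    0.1 ] q [-0.75  0.22 -0.53  0.61  0.29  2.21]
r 0.108 TCP ys -0.0 lean of TCP 0.347 tool lean 0.359
```

```bash
python3 -m handwheel '[0,0,-0.4,0,0,0,3, 0,0,-0.4,0,0,0,3, 0,0,-0.4,0,0,0,3, 0,0,-0.4,0,0,0,3, 0,0,0,0,0,0,3, 0,0,0,0,0,0,3]' ; python3 -c "
from h import *
lev(.36,.124)"
```

```text
t: 16.7
position: [0.4796, -0.2395, 0.1375]
eef_rot: [-0.019, 0.979, 0.102, 0.177]
ft_force: [1.7, 2.2, -6.9]
finger_gap: 0.0381
grip_force: 60.9
rot [-0.0008  0.0022 -0.0019] shift now [-0.1  0.  -0.1] after-rot [-0.1  0.  -0.1] q [-0.76  0.2  -0.51  0.65  0.29  2.2 ]
r 0.123 TCP ys 0.0 lean of TCP 0.352 tool lean 0.358
```

Lifted 15 mm, with the spring force showing (~7 N). Now I swing along the arc.

```bash
python3 -m handwheel '[0.983,0,0.039,0,-0.08,0,3, 0.983,0,0.039,0,-0.08,0,3, 0.983,0,0.039,0,-0.08,0,3, 0.983,0,0.039,0,-0.08,0,3, 0,0,0,0,0,0,3]' ; python3 -c "
from h import *
lev(.04,.124)"
```

```text
t: 17.2
position: [0.519, -0.2311, 0.1446]
eef_rot: [-0.003, 0.994, 0.105, 0.017]
ft_force: [-0.4, 0.3, -7.0]
finger_gap: 0.0388
grip_force: 61.7
rot [-0.0017  0.0049  0.0005] shift now [-0.28  0.   -0.14] after-rot [-0.28  0.   -0.15] q [-0.57  0.37 -0.18  1.    0.03  2.36]
r 0.1226 TCP ys 0.0 lean of TCP 0.017 tool lean 0.035
```

```bash
python3 -m handwheel '[0.983,0,0.039,0,-0.08,0,3, 0.983,0,0.039,0,-0.08,0,3, 0.983,0,0.039,0,-0.08,0,3, 0.983,0,0.039,0,-0.08,0,3, 0.983,0,0.039,0,-0.08,0,3, 0,0,0,0,0,0,3]' ; python3 -c "
from h import *
lev(-.42,.123)"
```

```text
t: 17.8
position: [0.5655, -0.2213, 0.1346]
eef_rot: [0.017, 0.978, 0.103, -0.181]
ft_force: [-2.6, 3.7, -7.1]
finger_gap: 0.0384
grip_force: 62.3
rot [-0.0031 -0.0543  0.0008] shift now [ 0.46 -0.   -0.14] after-rot [ 0.45 -0.   -0.17] q [-0.42  0.68  0.29  1.48 -0.21  2.55]
r 0.1214 TCP ys -0.0 lean of TCP -0.383 tool lean -0.366
```

```bash
python3 -m handwheel '[0.35,0,0.0,0,-0.028,0,3, 0.35,0,0,0,-0.027,0,3, 0,0,0,0,0,0,3, 0,0,0,0,0,0,3]' ; python3 -c "
from h import *
lev(-.42,.123)"
```

```text
t: 18.2
position: [0.5706, -0.2203, 0.1349]
eef_rot: [0.02, 0.973, 0.101, -0.205]
ft_force: [-2.2, 6.4, -7.9]
finger_gap: 0.0387
grip_force: 62.4
rot [-0.0029 -0.006  -0.001 ] shift now [-0.01 -0.01  0.07] after-rot [-0.01 -0.01  0.07] q [-0.4   0.72  0.36  1.55 -0.23  2.57]
r 0.1237 TCP ys -0.0001 lean of TCP -0.421 tool lean -0.414
```

```bash
python3 -m handwheel '[0.2,0,0.0,0,-0.005,0,3, 0.2,0,0,0,0,0,3, 0,0,0,0,0,0,3, 0,0,0,0,0,0,3]' ; python3 -c "
from h import *
lev(-.42,.123)"
```

```text
t: 18.6
position: [0.5722, -0.2199, 0.134]
eef_rot: [0.021, 0.973, 0.101, -0.209]
ft_force: [-14.6, 2.5, -1.1]
finger_gap: 0.0384
grip_force: 62.4
rot [-0.0031  0.0025 -0.0012] shift now [-0.2  -0.01  0.06] after-rot [-0.2  -0.01  0.06] q [-0.4   0.73  0.37  1.57 -0.23  2.58]
r 0.1236 TCP ys -0.0001 lean of TCP -0.436 tool lean -0.422
```

The lever is at the far stop (14.6 N). I lower the collar most of the way, then open so it drops.

```bash
python3 -m handwheel '[-0.1,0,0.4,0,0,0,3, 0,0,0.4,0,0,0,3, 0,0,0.3,0,0,0,3, 0,0,0,0,0,0,3]' && python3 -m handwheel '[0,0,0,0,0,0,8.5, 0,0,0,0,0,0,8.5, 0,0,0,0,0,0,8.5, 0,0,0,0,0,0,8.5, 0,0,0,0,0,0,8.5, 0,0,0,0,0,0,8.5]' && python3 -m handwheel '[0,0,-2,0,0,0,8.5, 0,0,-3,0,0,0,8.5, 0,0,-3,0,0,0,8.5, 0,0,0,0,0,0,8.5, 0,0,0,0,0,0,8.5]'
cat > chk.py <<'E'
from h import *
s=robot.get_state(); im,d,K,V=snap("wrist"); lev(-.42,.12)
cv2.imwrite("pics/w9.png",cv2.resize(im[:,:,::-1],(768,576)))
v,u=np.mgrid[:384,:512]; dx=np.stack([u-K[0,2],v-K[1,2]],-1); r=np.linalg.norm(dx,axis=-1)+1e-9; th=r/K[0,0]
W=(np.concatenate([dx/r[...,None]*np.tan(th)[...,None]*d[...,None],d[...,None]],-1)-V[:3,3])@V[:3,:3]-PIV
X=np.array([np.cos(A),np.sin(A),0]); Y=np.array([-np.sin(A),np.cos(A),0]); f=.42
U=np.sin(f)*X+np.array([0,0,np.cos(f)]); N=np.cos(f)*X-np.array([0,0,np.sin(f)])
a,b,c=W@U,W@N,W@Y; k=(d>0)&(abs(b)<.03)&(abs(c)<.025)
for lo in np.arange(.07,.16,.004):
    q=k&(a>=lo)&(a<lo+.004)
    if q.sum()>5: print(lo.round(3),q.sum(),"n",np.percentile(b[q],[2,98]).round(4),"y",np.percentile(c[q],[2,98]).round(4))
E
python3 chk.py
```

```text
t: 19.0
position: [0.5677, -0.2209, 0.1241]
eef_rot: [0.021, 0.973, 0.101, -0.208]
ft_force: [-7.9, 3.9, -2.5]
finger_gap: 0.0383
grip_force: 62.5
t: 19.6
position: [0.5693, -0.2208, 0.1236]
eef_rot: [0.021, 0.973, 0.102, -0.208]
ft_force: [0.7, -1.1, 0.1]
finger_gap: 0.085
grip_force: 0.0
t: 20.1
position: [0.6017, -0.2141, 0.1963]
eef_rot: [0.022, 0.973, 0.102, -0.208]
ft_force: [0.1, -0.5, 0.0]
finger_gap: 0.085
grip_force: 0.0
rot [-0.0017  0.0027 -0.0007] shift now [-0.36 -0.03  7.2 ] after-rot [-0.38 -0.04  7.2 ] q [-0.37  0.77  0.62  1.78 -0.23  2.6 ]
r 0.192 TCP ys -0.0004 lean of TCP -0.44 tool lean -0.423
0.07 6 n [0.021  0.0217] y [-0.0154  0.0155]
0.074 13 n [0.0211 0.0226] y [-0.0167  0.0161]
0.078 14 n [0.0172 0.0231] y [-0.0157  0.0139]
0.082 157 n [0.0145 0.0236] y [-0.0182  0.0176]
0.086 138 n [0.0094 0.0223] y [-0.0176  0.0176]
0.09 13 n [-0.0279  0.0207] y [-0.0181  0.0173]
0.094 75 n [-0.0291  0.0212] y [-0.0179  0.0174]
0.098 44 n [0.0085 0.0209] y [-0.0191  0.0137]
0.102 91 n [0.0095 0.0211] y [-0.0174  0.0173]
0.106 77 n [0.0087 0.0211] y [-0.0188  0.017 ]
0.11 50 n [0.0087 0.0212] y [-0.0175  0.0182]
0.114 126 n [0.0024 0.0213] y [-0.0202  0.0193]
0.118 1220 n [-0.0062  0.0198] y [-0.0185  0.0182]
0.122 34 n [-0.0056  0.0185] y [-0.0171  0.0163]
0.142 70 n [0.0036 0.0142] y [-0.0118  0.0122]
0.146 1116 n [-0.0103  0.0133] y [-0.0121  0.0115]
0.15 78 n [-0.006   0.0094] y [-0.0065  0.007 ]
```

The collar top is at 0.121 from the pivot, so it is fully down, and the lever is at about 0.84. I back off and take one last look at both.

```bash
python3 -m handwheel '[-1,0,-3,0,0.1,0,8.5, -3,0,-2,0,0.1,0,8.5, -4,0,0,0,0.1,0,8.5, -4,0,0,0,0.1,0,8.5, -4,0,0,0,0,0,8.5, -4,0,0,0,0,0,8.5, -4,0,0,0,0,0,8.5, 0,0,0,0,0,0,8.5, 0,0,0,0,0,0,8.5]'; python3 bar.py
python3 - <<'E'
import numpy as np,cv2
cv2.imwrite("pics/end.png",cv2.resize(np.load("pics/t2.npz")['im'][80:230,120:345,::-1],(788,525),interpolation=2))
E
```

```text
t: 21.05
position: [0.3911, -0.2585, 0.2733]
eef_rot: [0.001, 0.995, 0.103, -0.016]
ft_force: [0.5, 0.1, -0.9]
finger_gap: 0.085
grip_force: 0.0
1749 [array([534.2, 214.8]), array([290.6, 100.6]), np.float64(87.4)]
585 [array([534.4, 215.5]), array([161.7,  40.3]), np.float64(87.3)]
bar s range [-0.0803 -0.0798  0.0002  0.0779  0.0814]
```

View pics/end.png

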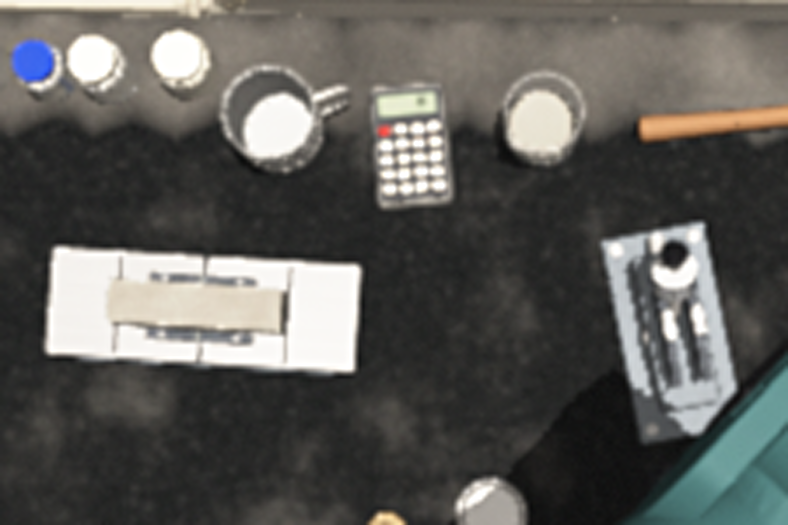

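The bar, (108–285, 305), lies between the end lines at u≈120 and 288. The small leftward look is height parallax, since depth gives its centre within 0.7 mm of the platen's. The lever (672,255) is at the far end beyond the gate, and the bystanders haven't moved. I'm handing in.

```bash
python3 -c "
from cell import robot
print(robot.close_job())"
```

```text
the job is handed in; nothing more can be done
None
```

The job is handed in at about 21 s. The bar is centred on the platen to within about 1 mm, the lever is locked at the far end of its slot with the collar fully down, and the bystanders in the last view had not moved.

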